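# Load the tube rack and slide the scanner carriage to the reading mark

### The arm

A 7-joint arm with a two-finger parallel gripper is mounted at the origin on the work surface. World frame = base frame: x ahead of the robot, y to its left, z up, the work surface at z = 0. Lengths are in m, angles in rad, forces in N, time in s.
With the tool pointing down it reaches from about 0.425 to 0.95 m from the base axis. Payload 4.7 kg.
Tool frame: the origin (TCP) lies between the finger pads; the fingertips stand 17 mm ahead of it and the grasp point (between the pads) lies 2 mm behind it; z points along the fingers, y is the line along which they close (so a half turn about z gives the same grasp; the last joint's range is limited). The gripper opens to 85 mm and grips with 20 to 120 N. Pads are 22 mm wide; open, the fingers measure 114 mm over their backs; the gripper's body (76 mm by 85 mm) begins 54 mm behind the grasp point. The pads swing forward as they close: fully open they stand 13 mm farther back than shut.
Start: joints at [1.295, 0.469, -0.049, 1.532, 0.024, 1.141, -0.082], TCP at [0.165, -0.655, 0.248] pointing down, gripper open.
Joint ranges: [-2.59, 2.59], [-0.33, 1.99], [-1.39, 1.29], [0.1, 2.45], [-1.04, 4.18], [0.21, 1.99], [-2.66, 2.66]. Speed limits (rad/s): [2.57, 2.57, 3.14, 3.14, 3.14, 3.14, 3.14].

### API

Orientations are given as a unit quaternion [x, y, z, w].
In Python, from workcell import arm gives the robot as it stands.
- The arm moves only by the shell command python3 -m inch 'ROWS' [FORCE]. ROWS is JSON, a list of rows, each an object of numbers: "rx", "ry", "rz": the turn, a rotation vector about the tool's x, y, z in degrees; "dx", "dy", "dz": the shift along the tool's x, y, z in m; "grip": the finger opening in m, from 0 to 0.0854. In form: [{"rx": .., "ry": .., "rz": .., "dx": .., "dy": .., "dz": .., "grip": ..}, ...]. A call has exactly 10 rows; each row shifts and turns the commanded pose from where the row before left it, along the tool's axes as they then stand; what a row does not reach is not made up. A row lasts 1/8 s, in which the tool goes at most 62.5 mm and 10.7 degrees, less where a joint would pass 70% of its speed; a pose out of reach is approached as far as the arm can. A call is refused whole if a number of a shift passes 0.0625 or a number of a turn 10.7, either way. A call with a gripper value outside its range is refused whole. The fingers move at their own pace and stop on an object; FORCE is the grip in N (left out, the last holds). Time passes only in rows, so rows that do not move let the fingers close, or fill a call up. It gives the time, the measured TCP pose, the force, the opening and the grip force at its end, in the units of the state.
- arm.read_state(): the state, without advancing time (a new reading comes with each control period).
- arm.capture(name): name is "scene" or "top"; returns a dict with "img" (480x640x3 uint8, blue, green, red), "range_z" (480x640 float32, m along the optical axis (not along the pixel's ray), 0 where there is no reading), "camera_matrix" (3x3 intrinsics, pixels), "extrinsics" (4x4, takes a point from world to camera coordinates). Camera axes: x right, y down, z forward; pixel columns grow to the right and rows downward; lengths in m; the calibration is good to about 2 mm. A picture is of the moment at which its call begins.
- arm.hand_in(): hands the job in; it is judged then, once.
Trained networks look in a picture, given as the dict that the camera call returned (one of the last four; its "shot" number tells which), for a name from the list of things; names that differ only in an ending like _2 or _b are one class to them, and where a whole thing is asked for, a point or a joint stands for the part that bears it (a point fixed in the world has none). Each returns a list of dicts, best first, with "p" (0 to 1); they miss things now and then, are a little off and sometimes report something else, mostly with a low value. They report only what shows in the picture. A call takes as long as a camera call. They do not tell look-alikes from the thing itself.
- arm.recognise(picture, name): "point" ([column, row] as shares, 0 to 1, of the picture: columns of its width, rows of its height, amid what is visible of it).
The state is a dict: "clock": time; "joints": joint angles; "joint_vel": joint speeds; "tau": joint torques, N m; "eef_pos": TCP position; "tool_rot": TCP orientation; "ft_force": force on the tool from outside, world axes, zero at the start; "wrist_torque": the same for the moment, N m; "grip_width": opening from 0.0 (shut) to 1.0 (fully open); "grip_force": force on a finger pad.
Only numpy, scipy, OpenCV 4.12 (cv2) and the standard library are available. Lean on these libraries where they do the work, as an engineer would, in place of code of your own. Each camera call takes 0.05 s, during which the arm holds its last target. There are 200 camera calls.

### The job

Set the tube rack on the carriage's loading tongue with its low toe leading and slide it in under the hood until the spring catch clicks up behind it. Then slide the carriage along its rail until its pointer lines up with the mark line on the reading head, and let go. Keep the rack upright throughout and do not disturb the other things on the bench.

Things in the scene. Friction and masses are not known exactly. Their poses are not given: they have to be found in the camera images.
- rack: Loose grey tube rack, about 0.28 kg, standing on the bench. Foot plate 100 (x) x 48 (y) x 8 mm; on it a body 76 (x) x 44 (y) mm, from 8 to 55 mm high, centred at x = -12 mm, with six white tube caps on top reaching 67 mm. The bare foot plate in front of the body (x = +26 to +50 mm) is the toe. Origin: centre of the foot's underside; x points to the toe, z up. Grip it across y on the body.
- station: Fixed scanner rail, 90 x 420 mm, standing on the bench. Origin: centre of its underside on the bench. Its y axis runs along the rail; its +x is the direction in which a rack is pushed into the carriage. The reading head stands on its +x side.
- carriage (a joint): Travel of the white carriage along the rail, 0 to 0.19 m; it grows as the carriage moves to the station's -y. It slides with about 2.5 N of friction and stays where it is left; it has no detent at the mark.
- seat (a point): Point of the carriage, moves with it, axes as the station's: where the rack's origin lies when fully home (on the channel floor, 50 mm over the bench, toe against the end stop at x = +50 mm). Channel 51 mm wide between side walls 10 mm high from x = -30 to +55 mm (this frame); from there to x = -75 mm the walls flare out by about 8 mm on each side.
- hood (a point): Middle of the hood's front edge, at its underside, 31 mm beyond the seat (+x) and 10.7 mm above the channel floor; moves with the carriage. The hood covers the channel from here to the end stop, its top 15.7 mm above the floor. The rack's 8 mm toe goes under it, so the rack cannot be lowered straight in.
- tongue (a point): Middle of the open end of the carriage's loading tongue, a flat tongue 60 mm wide at the height of the channel floor (50 mm over the bench), reaching 135 mm back (-x) from the seat, towards the robot; moves with the carriage.
- catch (a joint): Sprung steel catch in the middle of the channel floor, 20 mm wide: 0 when up, grows (m) as it is pressed down. It ramps up from x = -75 mm to a step 6 mm high at x = -53 mm (seat frame). The rack's leading edge pushes it down (1 to 3 N spring; sliding past it takes up to about 10 N) and it springs up behind the rack's rear edge when the rack is home, leaving about 3 mm of play.
- tab (a point): Centre of the top edge of the carriage's upright aluminium grip tab, moves with the carriage, axes as the station's: a plate 12 mm thick (along the rail, y), 50 mm wide (x), its top 109 mm over the bench and 60 mm tall. It stands at y = +90 mm from the seat. Pinch it across its thickness or push it to slide the carriage.
- pointer (a point): Tip of the dark pointer strip (48 x 4 mm) on top of the carriage's hood, 80 mm beyond the seat (+x), 66 mm over the bench; moves with the carriage.
- reader: Fixed reading head: a white block 75 (x) x 110 (y) x 90 mm with a 60 mm high aluminium ledge in front (towards the rail). Origin: under the middle of the ledge on the bench; axes as the station's. Its place along the rail varies. A 4 mm black line marks its middle (y = 0) on ledge, face and top.
- mark (a point): Where the reading head's mark line crosses the ledge, 61 mm over the bench, a few mm from the pointer's path. The pointer is lined up when it has the same y as the mark along the station's y axis.
- bottle: Bystander: amber bottle, 68 mm wide, 150 mm tall. Origin under its centre.
- jar: Bystander: small jar, 64 mm wide, 80 mm tall. Origin under its centre.
- tipbox: Bystander: blue pipette-tip box, 115 x 80 x 64 mm. Origin under its centre.
- pipette: Bystander: pipette lying along its x axis, 220 mm long, 30 mm wide. Origin under its middle.
There are look-alikes about, which are no part of the job. What is shaped like the rack but purple or yellow is not meant.

How it is judged:
On the way, in this order (a step that is already met when the one before it is completed fails the run):
1. the rack is fully home in the carriage and the catch has sprung up behind it (x of rack in the frame of seat between -0.006 and 0.003 m and y of rack in the frame of seat between -0.005 and 0.005 m and z of rack in the frame of seat between -0.004 and 0.004 m and angle between rack's own z axis and vertical below 0.1 rad and value of joint catch below 0.0025 m), for 0.2 s.
2. with the rack latched, the carriage pointer is at the reading head's mark (all of step 1 and y of pointer in the frame of reader between -0.005 and 0.005 m), for 0.2 s.
At the end, for the whole second after the job is handed in: The rack stands upright (within 0.1 rad) fully home in the carriage: its origin -6 to +3 mm from the seat along x, within 5 mm across and 4 mm in height, the catch up behind it (pressed less than 2.5 mm); the pointer is within 5 mm of the mark along the rail; rack and carriage are at rest (all of step 2 and linear speed of rack below 0.01 m/s and velocity of joint carriage between -0.005 and 0.005 m/s); the robot touches nothing.
It fails at once if the rack is tipped more than 0.5 rad (angle between rack's own z axis and vertical above 0.5 rad).
It fails at once if the amber bottle is moved more than 20 mm (distance of bottle from where it was at the start of the episode above 0.02 m).
It fails at once if the jar is moved more than 20 mm (distance of jar from where it was at the start of the episode above 0.02 m).
It fails at once if the pipette-tip box is moved more than 20 mm (distance of tipbox from where it was at the start of the episode above 0.02 m).
It fails at once if the pipette is moved more than 20 mm (distance of pipette from where it was at the start of the episode above 0.02 m).
It also fails if it takes over 58 s, if anything falls off the work surface, if the arm or the gripper's body presses on something with over 40 N, if the wrist force passes 120 N, or if a joint passes its speed limit or range.

## Working session

There is one attempt and no reset: what is moved stays moved. The work goes in short steps, Python scripts to look and compute and a shell command to move; the robot and the scene stay as the last step left them, time stands still between calls to the robot, and variables do not carry over. Pictures are saved under pics/ and viewed, at most 10 in all, crops included, and the job is handed in when it is done.

```bash
ls; mkdir -p pics; cat > h.py <<'E'
import numpy as np, cv2
from workcell import arm
from scipy.spatial.transform import Rotation as R
def world(c,u,v):
    u=np.asarray(u);v=np.asarray(v)
    z=c["range_z"][v,u];K=c["camera_matrix"]
    p=np.stack([(u-K[0,2])/K[0,0]*z,(v-K[1,2])/K[1,1]*z,z],-1)
    E=c["extrinsics"];return (p-E[:3,3])@E[:3,:3]
def cloud(c):
    v,u=np.mgrid[0:480,0:640];return world(c,u,v)
def pix(c,p):
    q=c["extrinsics"][:3,:3]@np.asarray(p)+c["extrinsics"][:3,3];q=c["camera_matrix"]@q;return q[:2]/q[2]
E
python3 - <<'E'
from h import *
s=arm.read_state();print(s["eef_pos"],s["tool_rot"],s["clock"])
for n in("scene","top"):
    c=arm.capture(n);cv2.imwrite(f"pics/{n}0.png",c["img"]);np.savez(f"{n}0.npz",**c)
    E=c["extrinsics"];print(n,-E[:3,:3].T@E[:3,3],E[2,:3],c["camera_matrix"][0,0])
    for k in("rack","station","carriage","tab","pointer","reader","mark","tongue","hood","bottle","jar","tipbox","pipette"):
        for d in arm.recognise(c,k)[:3]:
            u,v=int(d["point"][0]*640),int(d["point"][1]*480);print(k,round(d["p"],2),u,v,world(c,u,v).round(3))
E
```

```text
pics
[ 0.16474302 -0.65399001  0.2472429 ] [ 9.92396190e-01  1.23080434e-01 -1.68920550e-04 -9.89683691e-04] 0.0
scene [ 1.53831453 -0.24024986  0.95298884] [-0.76317192  0.1666913  -0.62432575] 572.9942364911716
rack 0.98 431 250 [0.528 0.27  0.057]
rack 0.94 454 293 [0.687 0.264 0.061]
rack 0.94 374 242 [0.462 0.144 0.051]
station 0.7 323 288 [ 0.619 -0.023  0.067]
carriage 0.7 336 275 [0.564 0.021 0.05 ]
tab 0.61 334 278 [0.576 0.013 0.053]
pointer 0.58 338 276 [0.568 0.025 0.05 ]
reader 0.66 297 327 [ 0.744 -0.105  0.088]
mark 0.78 299 330 [ 0.749 -0.102  0.084]
mark 0.52 121 330 [ 0.621 -0.47   0.027]
mark 0.21 331 275 [0.56  0.01  0.048]
tongue 0.57 336 277 [0.572 0.019 0.051]
hood 0.94 335 278 [0.577 0.015 0.053]
bottle 0.68 518 272 [0.676 0.42  0.087]
jar 0.97 144 249 [ 0.385 -0.422  0.056]
tipbox 0.81 401 200 [0.317 0.262 0.065]
tipbox 0.4 296 326 [ 0.743 -0.107  0.091]
pipette 0.57 120 332 [ 0.626 -0.472  0.027]
top [ 0.36381215 -0.0134768   1.17334547] [ 0.0984111   0.01912157 -0.99496212] 476.23120437962507
rack 0.76 202 231 [0.502 0.28  0.058]
rack 0.64 204 170 [0.649 0.275 0.058]
rack 0.59 257 259 [0.432 0.15  0.058]
station 0.59 323 202 [ 0.565 -0.009  0.05 ]
station 0.33 313 206 [0.556 0.015 0.052]
carriage 0.92 312 203 [0.562 0.018 0.058]
tab 0.88 314 203 [0.564 0.013 0.049]
pointer 0.56 315 203 [0.563 0.011 0.051]
reader 0.69 357 144 [ 0.692 -0.091  0.093]
reader 0.51 314 202 [0.566 0.013 0.051]
mark 0.67 205 326 [0.28  0.271 0.064]
mark 0.56 357 146 [ 0.688 -0.091  0.092]
tongue 0.85 315 206 [0.556 0.011 0.051]
hood 0.72 314 203 [0.564 0.013 0.049]
bottle 0.64 134 174 [0.631 0.423 0.11 ]
bottle 0.31 209 327 [0.277 0.261 0.065]
jar 0.65 503 286 [ 0.357 -0.411  0.082]
jar 0.65 315 203 [0.563 0.011 0.051]
tipbox 0.94 208 328 [0.275 0.264 0.063]
pipette 0.69 509 182 [ 0.608 -0.463  0.023]
pipette 0.37 311 205 [0.559 0.02  0.049]
```

View pics/scene0.png

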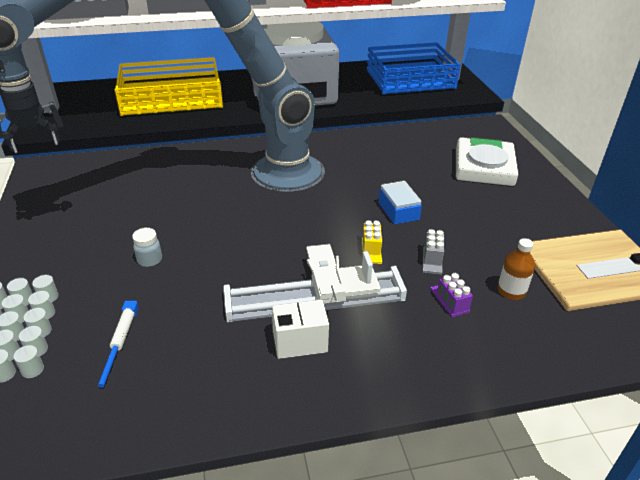

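View pics/top0.png

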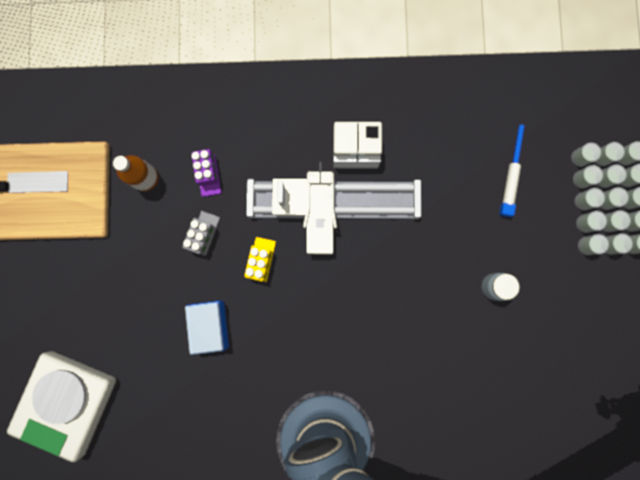

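In both pictures the grey rack is at scene (433,250) / top (200,233). The look-alikes are the purple one (top 205,172) and the yellow one (top 260,260). Grey fits the description. The carriage is at top (320,205) on the rail, and the reader at (357,145).

```bash
python3 - <<'E'
from h import *
c=dict(np.load("top0.npz"));P=cloud(c)
def rect(m,name):
    q=P[m][:,:2].astype(np.float32);(cx,cy),(w,h),a=cv2.minAreaRect(q*1000);print(name,len(q),np.round([cx,cy,w,h,a],1),np.median(P[m][:,2]).round(4))
v,u=np.mgrid[0:480,0:640]
B=lambda a,b,d,e:(u>=a)&(u<=b)&(v>=d)&(v<=e)
Z=P[...,2]
r=B(176,225,205,262)
rect(r&(Z>.045)&(Z<.085),"rack body");rect(r&(Z>.062)&(Z<.085),"caps");rect(r&(Z>.004)&(Z<.015),"foot");rect(r&(Z>.004),"all")
s=B(240,430,165,262)
rect(s&(Z>.005),"station+carriage");rect(B(352,425,170,225)&(Z>.012),"rail right part")
rect(B(240,290,170,225)&(Z>.09),"tab");rect(B(300,340,165,262)&(Z>.042)&(Z<.056),"floor");rect(B(300,340,165,262)&(Z>.06),"hood/pointer")
rect(B(325,395,110,172)&(Z>.085),"reader top");rect(B(325,395,110,175)&(Z>.05)&(Z<.07),"ledge")
print(Z[225:262:4,320].round(3), Z[165:225:3,320].round(3))
im=np.hstack([cv2.resize(c["img"][190:270,160:260],None,fx=4,fy=4,interpolation=2),cv2.resize(c["img"][120:260,300:400],(400,560),interpolation=2)[:320] ])
a=cv2.resize(c["img"][200:270,165:265],(400,280),interpolation=2);b=cv2.resize(c["img"][110:260,240:390],(400,400),interpolation=2)
o=np.zeros((400,800,3),np.uint8);o[:280,:400]=a;o[:,400:]=b;cv2.imwrite("pics/crop1.png",o)
E
```

```text
rack body 617 [493.2 294.6  45.4  75.9  69.4] 0.0587
caps 258 [493.3 295.   38.7  63.8  68.4] 0.0683
foot 466 [5.024e+02 2.977e+02 1.450e+02 1.227e+02 2.000e-01] 0.0065
all 1202 [478.4 170.4 404.9 154.4  78.9] 0.0515
station+carriage 8784 [515.  -35.  472.9 303.4  88.5] 0.0332
rail right part 2085 [ 487.5 -138.   177.6  302.8   75.2] 0.0206
tab 148 [481.4  48.8 264.6  28.2  21.8] 0.1102
floor 1836 [534.3   8.1 179.6  76.9   1.7] 0.0513
hood/pointer 446 [508.4   2.   75.3 285.   84.6] 0.066
reader top 1487 [554.3 -80.9 109.5 389.   86.2] 0.0914
ledge 353 [663.2 -75.6  45.7 137.   15.9] 0.0611
[ 0.046  0.05   0.052  0.05   0.052  0.049  0.052 -0.     0.001  0.   ] [0.069 0.067 0.069 0.07  0.068 0.068 0.049 0.051 0.057 0.05  0.05  0.051
 0.048 0.052 0.049 0.052 0.052 0.056 0.058 0.053]
```

View pics/crop1.png

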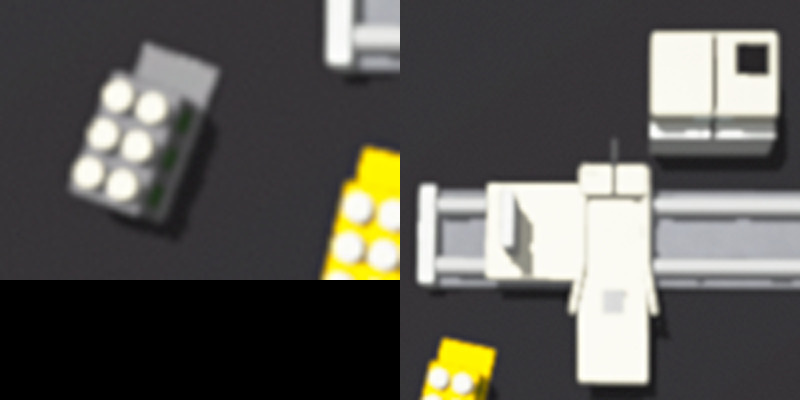

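The crop shows the grey rack with its toe towards top right, at crop (180,70). The yellow one is clearly a different rack. The carriage has its tongue towards the robot (crop 613,375), its catch at (613,300), pointer at (614,150) and tab at (507,220). The mark line is at (714,130). Next I'll filter out the invalid depth readings and fit the station.

```bash
python3 - <<'E'
from h import *
c=dict(np.load("top0.npz"));P=cloud(c);ok=c["range_z"]>0
v,u=np.mgrid[0:480,0:640];Z=P[...,2]
B=lambda a,b,d,e:ok&(u>=a)&(u<=b)&(v>=d)&(v<=e)
def rect(m,name):
    m=cv2.morphologyEx(m.astype(np.uint8),cv2.MORPH_OPEN,np.ones((3,3),np.uint8))>0
    q=P[m][:,:2].astype(np.float32);print(name,len(q),np.round(sum(([*t] if isinstance(t,tuple) else [t] for t in cv2.minAreaRect(q*1000)),[]),1),np.median(P[m][:,2]).round(4))
rect(B(240,430,160,225)&(Z>.006)&(P[...,0]<.66),"station")
rect(B(240,300,170,225)&(Z>.1),"tab")
rect(B(300,340,218,262)&(Z>.042)&(Z<.056),"tongue")
rect(B(300,340,165,190)&(Z>.06),"hood")
rect(B(325,395,110,172)&(Z>.08),"reader top");rect(B(325,395,110,175)&(Z>.05)&(Z<.07),"ledge")
# image line features on known planes
K=c["camera_matrix"];E=c["extrinsics"]
def plane(u,v,h):
    d=E[:3,:3].T@np.linalg.inv(K)@[u,v,1];o=-E[:3,:3].T@E[:3,3];return (o+d*(h-o[2])/d[2]).round(4)
g=c["img"].astype(float).mean(2)
for y in range(122,150,4):
    w=np.clip(np.median(g[y,345:370])-g[y,350:364],15,None)-15;print("mark",y,plane((w*np.arange(350,364)).sum()/w.sum(),y,.092 ))
for y in range(163,172):
    w=np.abs(g[y,313:328]-np.median(g[y,313:328]));w=np.clip(w-12,0,None);print("ptr",y,plane((w*np.arange(313,328)).sum()/(w.sum()+1e-9),y,.0665),w.max().round())
for y in range(205,254,4):
    # edges of white
    row=g[y,290:350];e=np.where(row>150)[0]+290;print("chan",y,e.min(),e.max(),plane((e.min()+e.max())/2,y,.051))
E
```

```text
station 6780 [580.3 -30.5 140.6 428.1   5.1] 0.0326
tab 126 [581.9  89.6  12.   48.8  89. ] 0.1098
tongue 809 [486.7   2.8  57.2  81.9  88.6] 0.0515
hood 268 [623.   -1.6  59.5  24.4  88.6] 0.0676
reader top 1500 [709.3 -91.6 107.7  75.5  88.7] 0.0913
ledge 313 [666.9 -90.9 107.6  14.2  87.8] 0.0609
mark 122 [ 0.7451 -0.0934  0.092 ]
mark 126 [ 0.7355 -0.0931  0.092 ]
mark 130 [ 0.7259 -0.0928  0.092 ]
mark 134 [ 0.7163 -0.0928  0.092 ]
mark 138 [ 0.7068 -0.0925  0.092 ]
mark 142 [ 0.6972 -0.0922  0.092 ]
mark 146 [ 0.6877 -0.092   0.092 ]
ptr 163 [ 0.6565 -0.0034  0.0665] 26.0
ptr 164 [ 0.6541 -0.0035  0.0665] 27.0
ptr 165 [ 0.6516 -0.0034  0.0665] 28.0
ptr 166 [ 0.6492 -0.0034  0.0665] 25.0
ptr 167 [ 0.6468 -0.0033  0.0665] 27.0
ptr 168 [ 0.6444 -0.0032  0.0665] 26.0
ptr 169 [ 0.642  -0.0031  0.0665] 23.0
ptr 170 [0.66   0.7661 0.0665] 0.0
ptr 171 [ 0.6371 -0.0028  0.0665] 27.0
chan 205 290 349 [ 5.583e-01 -1.000e-04  5.100e-02]
chan 209 290 349 [5.487e-01 1.000e-04 5.100e-02]
chan 213 290 334 [0.5395 0.0182 0.051 ]
chan 217 305 334 [5.294e-01 5.000e-04 5.100e-02]
chan 221 304 335 [0.5198 0.0008 0.051 ]
chan 225 303 336 [0.5103 0.001  0.051 ]
chan 229 306 332 [0.5007 0.0024 0.051 ]
chan 233 306 332 [0.4912 0.0026 0.051 ]
chan 237 307 332 [0.4816 0.0016 0.051 ]
chan 241 307 332 [0.4721 0.0018 0.051 ]
chan 245 307 332 [0.4626 0.002  0.051 ]
chan 249 307 332 [0.4531 0.0022 0.051 ]
chan 253 313 331 [ 0.4435 -0.0035  0.051 ]
```

Measurements: the station yaw is about -1.4° and the seat is at about (0.579, -0.0005). The rack yaw is -20.6° with its body centre at (0.493, 0.295). The pointer has about 87 mm to travel. Body size 45x76 mm, tab height 110 mm and floor height 51 mm all match the given sizes. I'll set out now.

```bash
cat >> h.py <<'E'
def delta(x,y,z,yaw):
    s=arm.read_state();r=R.from_quat(s["tool_rot"]);t=R.from_euler('z',yaw,degrees=True)*R.from_euler('x',180,degrees=True)
    d=np.array([x,y,z])-s["eef_pos"]
    print("t",s["clock"],"pos",np.round(s["eef_pos"],4),"F",np.round(s["ft_force"],1),"grip",round(s["grip_width"],3),round(s["grip_force"],1))
    print("turn",(r.inv()*t).as_rotvec(degrees=True).round(2),"shift before",r.inv().apply(d).round(4),"after",t.inv().apply(d).round(4))
E
python3 -m inch '[{"dx":0.046,"dy":-0.04,"grip":0.0854},{"dx":0.046,"dy":-0.04},{"dx":0.046,"dy":-0.04},{"dx":0.046,"dy":-0.04},{"dx":0.046,"dy":-0.04},{"dx":0.046,"dy":-0.04},{"dx":0.046,"dy":-0.04},{"dx":0.046,"dy":-0.04},{"dx":0.046,"dy":-0.04},{"dx":0.046,"dy":-0.04}]' 60
python3 -c "
from h import *
delta(.493,.295,.2,-20.6)"
```

```text
t 1.4 pos [ 0.1649 -0.6546  0.2483] F [0.5 0.5 0.2] grip 1.001 0.0
turn [ 0.   -0.   34.74] shift before [ 0.5501 -0.8406  0.0483] after [-0.027  -1.0043  0.0483]$[0]: bad value
```

```bash

python3 -m inch '[{"rx":0,"ry":0,"rz":0,"dx":0.046,"dy":-0.04,"dz":0,"grip":0.085},{"rx":0,"ry":0,"rz":0,"dx":0.046,"dy":-0.04,"dz":0,"grip":0.085},{"rx":0,"ry":0,"rz":0,"dx":0.046,"dy":-0.04,"dz":0,"grip":0.085},{"rx":0,"ry":0,"rz":0,"dx":0.046,"dy":-0.04,"dz":0,"grip":0.085},{"rx":0,"ry":0,"rz":0,"dx":0.046,"dy":-0.04,"dz":0,"grip":0.085},{"rx":0,"ry":0,"rz":0,"dx":0.046,"dy":-0.04,"dz":0,"grip":0.085},{"rx":0,"ry":0,"rz":0,"dx":0.046,"dy":-0.04,"dz":0,"grip":0.085},{"rx":0,"ry":0,"rz":0,"dx":0.046,"dy":-0.04,"dz":0,"grip":0.085},{"rx":0,"ry":0,"rz":0,"dx":0.046,"dy":-0.04,"dz":0,"grip":0.085},{"rx":0,"ry":0,"rz":0,"dx":0.046,"dy":-0.04,"dz":0,"grip":0.085}]' 60
python3 -c "
from h import *
delta(.493,.295,.2,-20.6)"
```

```text
clock: 2.65
eef_pos: [0.5143, -0.1528, 0.2487]
tool_rot: [0.992, 0.123, 0.0, 0.0]
ft_force: [0.9, -0.7, 0.6]
grip_width: 0.996
grip_force: 0.0
t 2.65 pos [ 0.5143 -0.1528  0.2487] F [ 0.9 -0.7  0.6] grip 0.996 0.0
turn [ 3.000e-02 -6.000e-02  3.472e+01] shift before [ 0.0886 -0.4395  0.0484] after [-0.1775 -0.4117  0.0487]
```

```bash

python3 -m inch '[{"rx":0,"ry":0,"rz":8.7,"dx":0,"dy":0,"dz":0,"grip":0.085},{"rx":0,"ry":0,"rz":8.7,"dx":0,"dy":0,"dz":0,"grip":0.085},{"rx":0,"ry":0,"rz":8.7,"dx":0,"dy":0,"dz":0,"grip":0.085},{"rx":0,"ry":0,"rz":8.7,"dx":0,"dy":0,"dz":0,"grip":0.085},{"rx":0,"ry":0,"rz":0,"dx":-0.023,"dy":-0.055,"dz":0,"grip":0.085},{"rx":0,"ry":0,"rz":0,"dx":-0.023,"dy":-0.055,"dz":0,"grip":0.085},{"rx":0,"ry":0,"rz":0,"dx":-0.023,"dy":-0.055,"dz":0,"grip":0.085},{"rx":0,"ry":0,"rz":0,"dx":-0.023,"dy":-0.055,"dz":0,"grip":0.085},{"rx":0,"ry":0,"rz":0,"dx":-0.023,"dy":-0.055,"dz":0,"grip":0.085},{"rx":0,"ry":0,"rz":0,"dx":-0.023,"dy":-0.055,"dz":0,"grip":0.085}]' 60
python3 -c "
from h import *
delta(.493,.295,.15,-20.6)"
```

```text
clock: 3.9
eef_pos: [0.5005, 0.2049, 0.2487]
tool_rot: [0.984, -0.18, 0.001, -0.0]
ft_force: [1.1, -0.2, -0.8]
grip_width: 0.998
grip_force: 0.0
t 3.9 pos [0.5005 0.2049 0.2487] F [ 1.1 -0.2 -0.8] grip 0.998 0.0
turn [-0.02 -0.06 -0.09] shift before [-0.039  -0.0816  0.0986] after [-0.0387 -0.0817  0.0987]
```

```bash

python3 -m inch '[{"rx":0,"ry":0,"rz":0,"dx":-0.0195,"dy":-0.041,"dz":0,"grip":0.085},{"rx":0,"ry":0,"rz":0,"dx":-0.0195,"dy":-0.041,"dz":0,"grip":0.085},{"rx":0,"ry":0,"rz":0,"dx":0,"dy":0,"dz":0.05,"grip":0.085},{"rx":0,"ry":0,"rz":0,"dx":0,"dy":0,"dz":0.049,"grip":0.085},{"rx":0,"ry":0,"rz":0,"dx":0,"dy":0,"dz":0,"grip":0.085},{"rx":0,"ry":0,"rz":0,"dx":0,"dy":0,"dz":0,"grip":0.085},{"rx":0,"ry":0,"rz":0,"dx":0,"dy":0,"dz":0,"grip":0.085},{"rx":0,"ry":0,"rz":0,"dx":0,"dy":0,"dz":0,"grip":0.085},{"rx":0,"ry":0,"rz":0,"dx":0,"dy":0,"dz":0,"grip":0.085},{"rx":0,"ry":0,"rz":0,"dx":0,"dy":0,"dz":0,"grip":0.085}]' 60
python3 - <<'E'
from h import *
delta(.493,.295,.036,-20.6)
c=dict(np.load("scene0.npz"));P=cloud(c);ok=c["range_z"]>0;Z=P[...,2]
m=ok&(abs(P[...,0]-.497)<.065)&(abs(P[...,1]-.293)<.055)
for a,b in((.063,.075),(.05,.075),(.004,.075)):
    k=m&(Z>a)&(Z<b);print(k.sum(),cv2.minAreaRect(P[k][:,:2].astype(np.float32)*1000))
for n in("scene",):
    c=arm.capture(n);cv2.imwrite("pics/s1.png",cv2.resize(c["img"][150:330,330:570],None,fx=3,fy=3,interpolation=2))
E
```

```text
clock: 5.15
eef_pos: [0.4932, 0.2936, 0.1496]
tool_rot: [0.984, -0.179, 0.0, -0.0]
ft_force: [0.1, -0.7, 0.1]
grip_width: 0.996
grip_force: 0.0
t 5.15 pos [0.4932 0.2936 0.1496] F [ 0.1 -0.7  0.1] grip 0.996 0.0
turn [-0.02 -0.02 -0.07] shift before [-0.0007 -0.0012  0.1136] after [-0.0007 -0.0013  0.1136]
170 ((495.428466796875, 293.42523193359375), (37.68748092651367, 67.63311767578125), 68.62651824951172)
382 ((495.67620849609375, 292.2061462402344), (43.175148010253906, 81.4231948852539), 69.01750946044922)
819 ((506.50146484375, 297.60052490234375), (102.2510757446289, 110.54974365234375), 85.81892395019531)
```

View pics/s1.png

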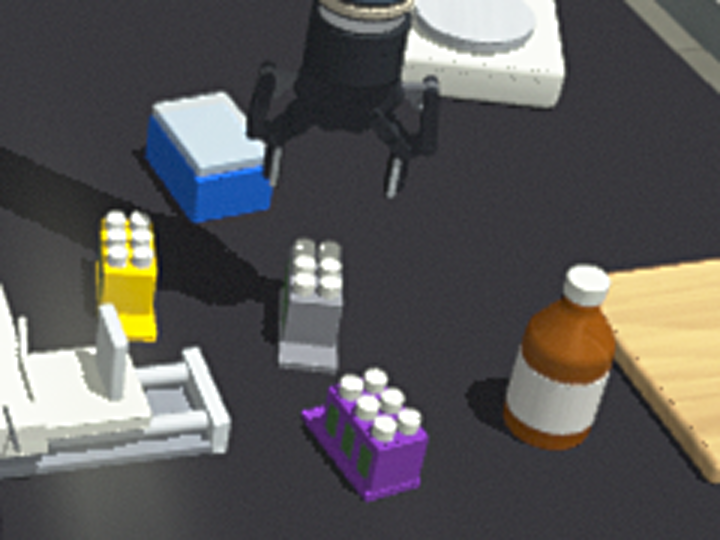

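The open gripper (335,180 in the crop) straddles the grey rack (315,300). The two cameras agree within 2 mm. I'll descend and grip.

```bash

python3 -m inch '[{"rx":0,"ry":0,"rz":0,"dx":0,"dy":-0.001,"dz":0.035,"grip":0.085},{"rx":0,"ry":0,"rz":0,"dx":0,"dy":0,"dz":0.035,"grip":0.085},{"rx":0,"ry":0,"rz":0,"dx":0,"dy":0,"dz":0.025,"grip":0.085},{"rx":0,"ry":0,"rz":0,"dx":0,"dy":0,"dz":0.0185,"grip":0.085},{"rx":0,"ry":0,"rz":0,"dx":0,"dy":0,"dz":0,"grip":0.085},{"rx":0,"ry":0,"rz":0,"dx":0,"dy":0,"dz":0,"grip":0.05},{"rx":0,"ry":0,"rz":0,"dx":0,"dy":0,"dz":0,"grip":0.03},{"rx":0,"ry":0,"rz":0,"dx":0,"dy":0,"dz":0,"grip":0.03},{"rx":0,"ry":0,"rz":0,"dx":0,"dy":0,"dz":0,"grip":0.03},{"rx":0,"ry":0,"rz":0,"dx":0,"dy":0,"dz":0,"grip":0.03}]' 80
python3 - <<'E'
from h import *
delta(.493,.295,.15,-20.6)
E
```

```text
clock: 6.45
eef_pos: [0.4943, 0.2951, 0.0371]
tool_rot: [0.984, -0.179, 0.001, -0.001]
ft_force: [0.5, 0.1, 6.1]
grip_width: 0.505
grip_force: 83.0
t 6.45 pos [0.4943 0.2951 0.0371] F [0.5 0.1 6.1] grip 0.505 83.0
turn [-0.11 -0.09 -0.07] shift before [-0.001   0.0003 -0.1129] after [-0.0012  0.0005 -0.1129]
```

```bash

python3 -m inch '[{"rx":0,"ry":0,"rz":0,"dx":0,"dy":0,"dz":-0.03,"grip":0.03},{"rx":0,"ry":0,"rz":0,"dx":0,"dy":0,"dz":-0.05,"grip":0.03},{"rx":0,"ry":0,"rz":0,"dx":0,"dy":0,"dz":-0.05,"grip":0.03},{"rx":0,"ry":0,"rz":-6.4,"dx":0,"dy":0,"dz":0,"grip":0.03},{"rx":0,"ry":0,"rz":-6.4,"dx":0,"dy":0,"dz":0,"grip":0.03},{"rx":0,"ry":0,"rz":-6.4,"dx":0,"dy":0,"dz":0,"grip":0.03},{"rx":0,"ry":0,"rz":0,"dx":-0.005,"dy":0.035,"dz":0,"grip":0.03},{"rx":0,"ry":0,"rz":0,"dx":-0.007,"dy":0.05,"dz":0,"grip":0.03},{"rx":0,"ry":0,"rz":0,"dx":-0.007,"dy":0.05,"dz":0,"grip":0.03},{"rx":0,"ry":0,"rz":0,"dx":-0.007,"dy":0.05,"dz":0,"grip":0.03}]' 80
python3 - <<'E'
from h import *
delta(.442,.003,.115,-1.4)
E
```

```text
clock: 7.7
eef_pos: [0.4615, 0.1084, 0.1653]
tool_rot: [1.0, -0.013, -0.001, 0.0]
ft_force: [-0.3, -0.6, -3.7]
grip_width: 0.499
grip_force: 82.5
t 7.7 pos [0.4615 0.1084 0.1653] F [-0.3 -0.6 -3.7] grip 0.499 82.5
turn [ 0.04  0.06 -0.05] shift before [-0.0168  0.1059  0.0504] after [-0.017   0.1059  0.0503]
```

```bash

python3 -m inch '[{"rx":0,"ry":0,"rz":0,"dx":-0.008,"dy":0.05,"dz":0,"grip":0.03},{"rx":0,"ry":0,"rz":0,"dx":-0.006,"dy":0.04,"dz":0,"grip":0.03},{"rx":0,"ry":0,"rz":0,"dx":-0.003,"dy":0.0145,"dz":0,"grip":0.03},{"rx":0,"ry":0,"rz":0,"dx":0,"dy":0,"dz":0.03,"grip":0.03},{"rx":0,"ry":0,"rz":0,"dx":0,"dy":0,"dz":0.02,"grip":0.03},{"rx":0,"ry":0,"rz":0,"dx":0,"dy":0,"dz":0,"grip":0.03},{"rx":0,"ry":0,"rz":0,"dx":0,"dy":0,"dz":0,"grip":0.03},{"rx":0,"ry":0,"rz":0,"dx":0,"dy":0,"dz":0,"grip":0.03},{"rx":0,"ry":0,"rz":0,"dx":0,"dy":0,"dz":0,"grip":0.03},{"rx":0,"ry":0,"rz":0,"dx":0,"dy":0,"dz":0,"grip":0.03}]' 80
python3 - <<'E'
from h import *
delta(.442,.003,.115,-1.4)
ex=np.array([.9997,-.0244]);ey=np.array([.0244,.9997]);seat=np.array([.579,-.0005])
for n in("scene","top"):
    c=arm.capture(n);np.savez(n+"2.npz",**c);P=cloud(c);Z=P[...,2];L=(P[...,:2]-seat);X=L@ex;Y=L@ey
    ok=(c["range_z"]>0)&(abs(Y)<.045)&(X>-.12)&(X<-.0)
    toe=ok&(X<-.06)&(Z>.06)&(Z<.1); q=np.c_[X[toe],Y[toe],Z[toe]]*1000
    print(n,toe.sum(),[np.percentile(q[:,i],[2,50,98]).round(1) for i in range(3)])
    print("corner pix",pix(c,[.5,0,.08]))
    cv2.imwrite(f"pics/{n}2.png",cv2.resize(c["img"][150:310,230:430] if n=="scene" else c["img"][160:290,250:390],(800,600),interpolation=2))
E
```

```text
clock: 8.95
eef_pos: [0.4432, 0.0063, 0.1162]
tool_rot: [1.0, -0.013, 0.0, 0.0]
ft_force: [-0.7, -0.6, -3.2]
grip_width: 0.501
grip_force: 82.4
t 8.95 pos [0.4432 0.0063 0.1162] F [-0.7 -0.6 -3.2] grip 0.501 82.4
turn [ 0.   -0.05 -0.06] shift before [-0.0012  0.0033  0.0012] after [-0.0012  0.0033  0.0012]
scene 264 [array([-109. ,  -88.1,  -69.2]), array([-21.3,   1.5,  25.9]), array([77.7, 87.7, 99.2])]
corner pix [321.8311528  249.36714438]Traceback (most recent call last):
  File "<stdin>", line 8, in <module>
    return _quantile_unchecked(
        a, q, axis, out, overwrite_input, method, keepdims, weights)
    return _ureduce(a,
                    func=_quantile_ureduce_func,
    ...<5 lines>...
                    overwrite_input=overwrite_input,
                    method=method)
    r = func(a, **kwargs)
    result = _quantile(arr,
                       quantiles=q,
    ...<2 lines>...
                       out=out,
                       weights=wgt)
    slices_having_nans = np.isnan(arr[-1, ...])
                                  ~~~^^^^^^^^^
IndexError: index -1 is out of bounds for axis 0 with size 0
```

View pics/scene2.png

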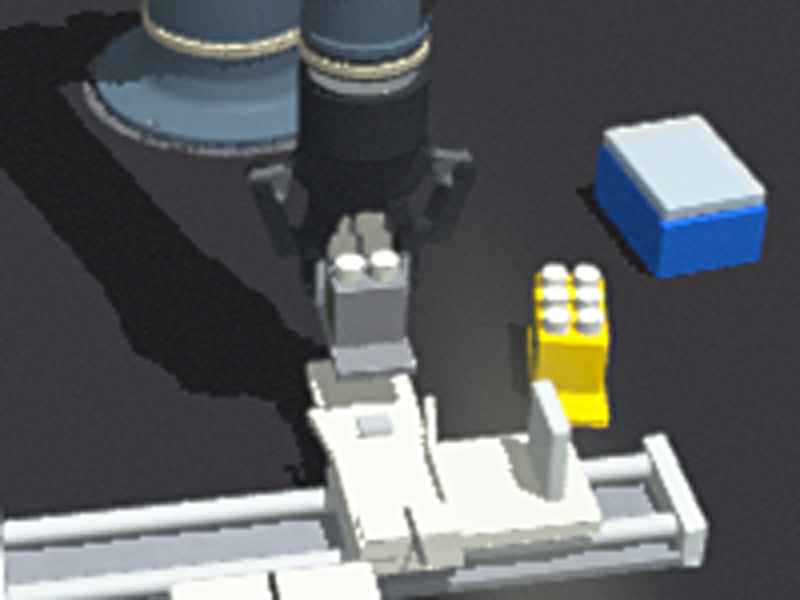

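The rack is held level at crop (370,310), toe towards the camera, just behind the tongue (360,385) and about 2-3 mm to its left. I'll measure the carriage's centreline with the same scene camera for a relative correction.

```bash
python3 - <<'E'
from h import *
ex=np.array([.9997,-.0244]);ey=np.array([.0244,.9997]);seat=np.array([.579,-.0005])
c=dict(np.load("scene0.npz"));P=cloud(c);Z=P[...,2];L=P[...,:2]-seat;X=L@ex*1e3;Y=L@ey*1e3;ok=c["range_z"]>0
def st(nm,m):
    print(nm,m.sum(),np.percentile(X[m],[2,98]).round(1),np.percentile(Y[m],[2,50,98]).round(1),np.median(Z[m]).round(4))
for a in range(-130,-80,10): st(f"tongue{a}",ok&(X>a)&(X<a+10)&(abs(Y)<45)&(Z>.043)&(Z<.058))
st("hoodtop",ok&(X>25)&(X<60)&(abs(Y)<45)&(Z>.061)&(Z<.075))
st("tab",ok&(abs(X)<45)&(abs(Y-90)<20)&(Z>.1))
st("tabface",ok&(abs(X)<45)&(abs(Y-90)<20)&(Z>.06))
c=dict(np.load("scene2.npz"));P=cloud(c);Z=P[...,2];L=P[...,:2]-seat;X=L@ex*1e3;Y=L@ey*1e3;ok=c["range_z"]>0
st("toe",ok&(X>-110)&(X<-60)&(abs(Y)<40)&(Z>.081)&(Z<.091))
st("bodyfront",ok&(X>-130)&(X<-90)&(abs(Y)<40)&(Z>.1)&(Z<.13))
E
```

```text
tongue-130 64 [-129.3 -120. ] [-30.1  -1.   27.5] 0.0505
tongue-120 59 [-119.7 -110.5] [-29.5  -2.   27.1] 0.0505
tongue-110 59 [-109.7 -100.8] [-31.1  -1.1  27.4] 0.0509
tongue-100 73 [-99.6 -90.3] [-29.9  -2.7  26.8] 0.0508
tongue-90 61 [-89.7 -80.1] [-31.3  -2.2  27.9] 0.0508
hoodtop 234 [30.8 59.6] [-30.   -2.4  25.7] 0.0661
tab 98 [-18.1  29.1] [82.1 87.1 94.3] 0.108
tabface 235 [-18.1  29.8] [81.7 84.3 94.1] 0.0935
toe 194 [-104.6  -71.3] [-21.    1.9  25.6] 0.0872
bodyfront 264 [-129.4  -93.5] [-30.9  -2.7  34.7] 0.1165
```

```bash

python3 -m inch '[{"rx":0,"ry":0,"rz":0,"dx":0,"dy":0.0035,"dz":0.015,"grip":0.03},{"rx":0,"ry":0,"rz":0,"dx":0,"dy":0,"dz":0.01,"grip":0.03},{"rx":0,"ry":0,"rz":0,"dx":0,"dy":0,"dz":0.0025,"grip":0.03},{"rx":0,"ry":0,"rz":0,"dx":0,"dy":0,"dz":0,"grip":0.03},{"rx":0,"ry":0,"rz":0,"dx":0,"dy":0,"dz":0,"grip":0.03},{"rx":0,"ry":0,"rz":0,"dx":0.01,"dy":0,"dz":0,"grip":0.03},{"rx":0,"ry":0,"rz":0,"dx":0.01,"dy":0,"dz":0,"grip":0.03},{"rx":0,"ry":0,"rz":0,"dx":0.01,"dy":0,"dz":0,"grip":0.03},{"rx":0,"ry":0,"rz":0,"dx":0.01,"dy":0,"dz":0,"grip":0.03},{"rx":0,"ry":0,"rz":0,"dx":0,"dy":0,"dz":0,"grip":0.03}]' 100
python3 - <<'E'
from h import *
delta(.567,-.0002,.088,-1.4)
E
```

```text
clock: 10.3
eef_pos: [0.485, 0.0018, 0.0886]
tool_rot: [1.0, -0.013, 0.002, -0.0]
ft_force: [1.6, 0.0, -1.5]
grip_width: 0.503
grip_force: 103.3
t 10.3 pos [0.485  0.0018 0.0886] F [ 1.6  0.  -1.5] grip 0.503 103.3
turn [-0.02 -0.19 -0.07] shift before [ 0.082  -0.0001  0.0009] after [0.082  0.     0.0006]
```

```bash

python3 -m inch '[{"rx":0,"ry":0,"rz":0,"dx":0.01,"dy":0,"dz":0,"grip":0.03},{"rx":0,"ry":0,"rz":0,"dx":0.01,"dy":0,"dz":0,"grip":0.03},{"rx":0,"ry":0,"rz":0,"dx":0.01,"dy":0,"dz":0,"grip":0.03},{"rx":0,"ry":0,"rz":0,"dx":0.01,"dy":0,"dz":0,"grip":0.03},{"rx":0,"ry":0,"rz":0,"dx":0.008,"dy":0,"dz":0,"grip":0.03},{"rx":0,"ry":0,"rz":0,"dx":0.006,"dy":0,"dz":0,"grip":0.03},{"rx":0,"ry":0,"rz":0,"dx":0,"dy":0,"dz":0,"grip":0.03},{"rx":0,"ry":0,"rz":0,"dx":0,"dy":0,"dz":0,"grip":0.03},{"rx":0,"ry":0,"rz":0,"dx":0,"dy":0,"dz":0,"grip":0.03},{"rx":0,"ry":0,"rz":0,"dx":0,"dy":0,"dz":0,"grip":0.03}]' 100
python3 - <<'E'
from h import *
delta(.567,-.0002,.088,-1.4)
c=arm.capture("scene");cv2.imwrite("pics/s3.png",cv2.resize(c["img"][190:310,270:430],(800,600),interpolation=2))
E
```

```text
clock: 11.55
eef_pos: [0.5371, 0.0005, 0.0885]
tool_rot: [1.0, -0.013, 0.0, -0.0]
ft_force: [2.0, 0.5, -1.2]
grip_width: 0.5
grip_force: 103.4
t 11.55 pos [5.371e-01 5.000e-04 8.850e-02] F [ 2.   0.5 -1.2] grip 0.5 103.4
turn [-0.   -0.05 -0.05] shift before [ 0.0299 -0.0001  0.0005] after [ 0.0299 -0.0001  0.0005]
```

View pics/s3.png

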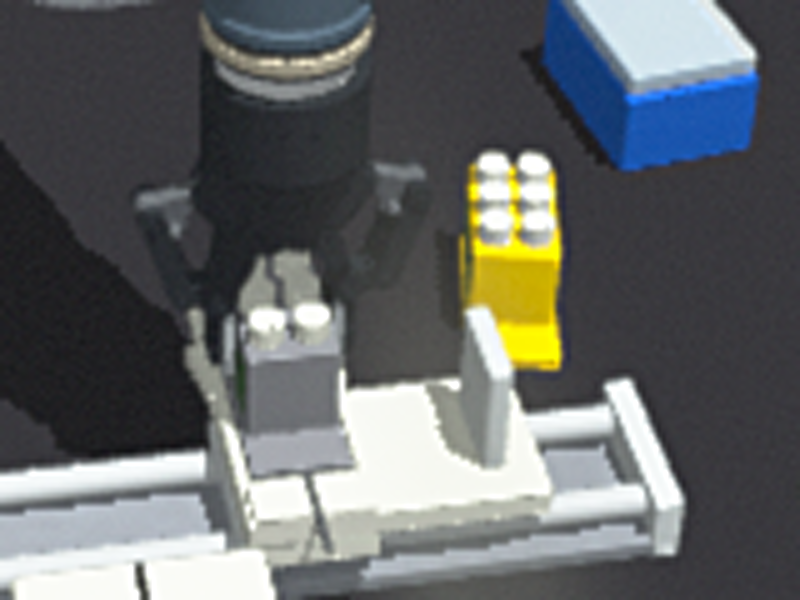

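The rack is in the channel with its toe (300,450) just before the hood edge (270,480), and the forces are small. I'll push on under the hood.

```bash

python3 -m inch '[{"rx":0,"ry":0,"rz":0,"dx":0.007,"dy":0,"dz":0,"grip":0.03},{"rx":0,"ry":0,"rz":0,"dx":0.007,"dy":0,"dz":0,"grip":0.03},{"rx":0,"ry":0,"rz":0,"dx":0.007,"dy":0,"dz":0,"grip":0.03},{"rx":0,"ry":0,"rz":0,"dx":0.006,"dy":0,"dz":0,"grip":0.03},{"rx":0,"ry":0,"rz":0,"dx":0,"dy":0,"dz":0,"grip":0.03},{"rx":0,"ry":0,"rz":0,"dx":0,"dy":0,"dz":0,"grip":0.03},{"rx":0,"ry":0,"rz":0,"dx":0,"dy":0,"dz":0,"grip":0.03},{"rx":0,"ry":0,"rz":0,"dx":0,"dy":0,"dz":0,"grip":0.03},{"rx":0,"ry":0,"rz":0,"dx":0,"dy":0,"dz":0,"grip":0.03},{"rx":0,"ry":0,"rz":0,"dx":0,"dy":0,"dz":0,"grip":0.03}]' 100
python3 - <<'E'
from h import *
delta(.567,-.0002,.088,-1.4)
E
```

```text
clock: 12.85
eef_pos: [0.5654, -0.0003, 0.0888]
tool_rot: [1.0, -0.013, 0.002, -0.0]
ft_force: [5.9, -0.4, -4.7]
grip_width: 0.498
grip_force: 103.6
t 12.85 pos [ 5.654e-01 -3.000e-04  8.880e-02] F [ 5.9 -0.4 -4.7] grip 0.498 103.6
turn [-0.01 -0.22 -0.06] shift before [ 0.0016 -0.0001  0.0008] after [ 0.0016 -0.0001  0.0008]
```

```bash

python3 -m inch '[{"rx":0,"ry":0,"rz":0,"dx":0.001,"dy":0,"dz":0,"grip":0.03},{"rx":0,"ry":0,"rz":0,"dx":0,"dy":0,"dz":0,"grip":0.03},{"rx":0,"ry":0,"rz":0,"dx":0.001,"dy":0,"dz":0,"grip":0.03},{"rx":0,"ry":0,"rz":0,"dx":0,"dy":0,"dz":0,"grip":0.03},{"rx":0,"ry":0,"rz":0,"dx":0,"dy":0,"dz":0,"grip":0.03},{"rx":0,"ry":0,"rz":0,"dx":0,"dy":0,"dz":0,"grip":0.03},{"rx":0,"ry":0,"rz":0,"dx":0,"dy":0,"dz":0,"grip":0.03},{"rx":0,"ry":0,"rz":0,"dx":0,"dy":0,"dz":0,"grip":0.03},{"rx":0,"ry":0,"rz":0,"dx":0,"dy":0,"dz":0,"grip":0.03},{"rx":0,"ry":0,"rz":0,"dx":0,"dy":0,"dz":0,"grip":0.03}]' 100
python3 - <<'E'
from h import *
delta(.567,-.0002,.088,-1.4)
E
```

```text
clock: 14.1
eef_pos: [0.5657, -0.0003, 0.0882]
tool_rot: [1.0, -0.013, -0.0, 0.0]
ft_force: [2.5, 0.4, -1.6]
grip_width: 0.502
grip_force: 103.5
t 14.1 pos [ 5.657e-01 -3.000e-04  8.820e-02] F [ 2.5  0.4 -1.6] grip 0.502 103.5
turn [ 0.    0.02 -0.06] shift before [ 0.0013 -0.0002  0.0002] after [ 0.0013 -0.0002  0.0002]
```

```bash

python3 -m inch '[{"rx":0,"ry":0,"rz":0,"dx":0.0015,"dy":0,"dz":0,"grip":0.03},{"rx":0,"ry":0,"rz":0,"dx":0,"dy":0,"dz":0,"grip":0.03},{"rx":0,"ry":0,"rz":0,"dx":0.0015,"dy":0,"dz":0,"grip":0.03},{"rx":0,"ry":0,"rz":0,"dx":0,"dy":0,"dz":0,"grip":0.03},{"rx":0,"ry":0,"rz":0,"dx":0,"dy":0,"dz":0,"grip":0.03},{"rx":0,"ry":0,"rz":0,"dx":0,"dy":0,"dz":0,"grip":0.03},{"rx":0,"ry":0,"rz":0,"dx":0,"dy":0,"dz":0,"grip":0.03},{"rx":0,"ry":0,"rz":0,"dx":0,"dy":0,"dz":0,"grip":0.03},{"rx":0,"ry":0,"rz":0,"dx":0,"dy":0,"dz":0,"grip":0.03},{"rx":0,"ry":0,"rz":0,"dx":0,"dy":0,"dz":0,"grip":0.03}]' 100
python3 - <<'E'
from h import *
delta(.567,-.0002,.088,-1.4)
E
```

```text
clock: 15.35
eef_pos: [0.5687, -0.0004, 0.0883]
tool_rot: [1.0, -0.013, -0.0, 0.0]
ft_force: [-0.5, -0.9, -2.8]
grip_width: 0.504
grip_force: 103.5
t 15.35 pos [ 5.687e-01 -4.000e-04  8.830e-02] F [-0.5 -0.9 -2.8] grip 0.504 103.5
turn [ 0.01  0.02 -0.06] shift before [-0.0017 -0.0002  0.0003] after [-0.0017 -0.0002  0.0003]
```

```bash

python3 -m inch '[{"rx":0,"ry":0,"rz":0,"dx":0.001,"dy":0,"dz":0,"grip":0.03},{"rx":0,"ry":0,"rz":0,"dx":0,"dy":0,"dz":0,"grip":0.03},{"rx":0,"ry":0,"rz":0,"dx":0.001,"dy":0,"dz":0,"grip":0.03},{"rx":0,"ry":0,"rz":0,"dx":0,"dy":0,"dz":0,"grip":0.03},{"rx":0,"ry":0,"rz":0,"dx":0.001,"dy":0,"dz":0,"grip":0.03},{"rx":0,"ry":0,"rz":0,"dx":0,"dy":0,"dz":0,"grip":0.03},{"rx":0,"ry":0,"rz":0,"dx":0,"dy":0,"dz":0,"grip":0.03},{"rx":0,"ry":0,"rz":0,"dx":0,"dy":0,"dz":0,"grip":0.03},{"rx":0,"ry":0,"rz":0,"dx":0,"dy":0,"dz":0,"grip":0.03},{"rx":0,"ry":0,"rz":0,"dx":0,"dy":0,"dz":0,"grip":0.03}]' 100
python3 - <<'E'
from h import *
delta(.567,-.0002,.088,-1.4)
c=arm.capture("scene");cv2.imwrite("pics/s4.png",cv2.resize(c["img"][210:300,290:410],(800,600),interpolation=2))
E
```

```text
clock: 16.6
eef_pos: [0.569, -0.0004, 0.0877]
tool_rot: [1.0, -0.013, -0.003, 0.0]
ft_force: [-8.5, 0.2, 2.1]
grip_width: 0.503
grip_force: 103.9
t 16.6 pos [ 5.69e-01 -4.00e-04  8.77e-02] F [-8.5  0.2  2.1] grip 0.503 103.9
turn [ 0.03  0.37 -0.06] shift before [-0.002  -0.0002 -0.0003] after [-0.002  -0.0002 -0.0003]
```

View pics/s4.png

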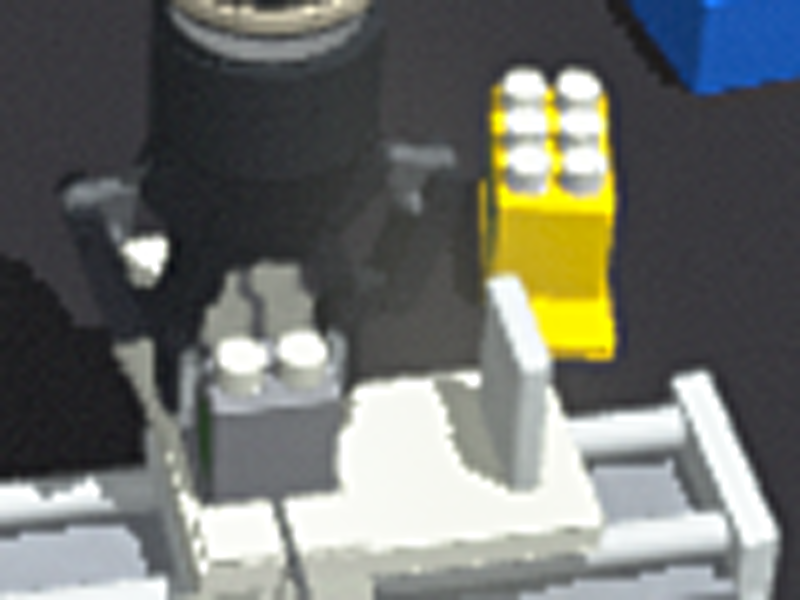

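The toe is fully under the hood (body front at the hood edge, 270,495) and the end stop pushes back with 8.5 N. I'll release, rise and check the catch.

```bash

python3 -m inch '[{"rx":0,"ry":0,"rz":0,"dx":0,"dy":0,"dz":0,"grip":0.06},{"rx":0,"ry":0,"rz":0,"dx":0,"dy":0,"dz":0,"grip":0.06},{"rx":0,"ry":0,"rz":0,"dx":0,"dy":0,"dz":0,"grip":0.06},{"rx":0,"ry":0,"rz":0,"dx":0,"dy":0,"dz":0,"grip":0.06},{"rx":0,"ry":0,"rz":0,"dx":0,"dy":0,"dz":-0.02,"grip":0.06},{"rx":0,"ry":0,"rz":0,"dx":0,"dy":0,"dz":-0.04,"grip":0.06},{"rx":0,"ry":0,"rz":0,"dx":0,"dy":0,"dz":-0.05,"grip":0.05},{"rx":0,"ry":0,"rz":0,"dx":0.006,"dy":-0.05,"dz":0,"grip":0.05},{"rx":0,"ry":0,"rz":0,"dx":0.005,"dy":-0.04,"dz":0,"grip":0.05},{"rx":0,"ry":0,"rz":0,"dx":0,"dy":0,"dz":0,"grip":0.05}]' 60
python3 - <<'E'
from h import *
delta(.5819,.0892,.087,-1.4)
ex=np.array([.9997,-.0244]);ey=np.array([.0244,.9997]);seat=np.array([.579,-.0005])
for n in("scene","top"):
    c=arm.capture(n);P=cloud(c);Z=P[...,2];L=P[...,:2]-seat;X=L@ex*1e3;Y=L@ey*1e3;ok=c["range_z"]>0
    for nm,m in (("caps",ok&(abs(X)<60)&(abs(Y)<32)&(Z>.111)&(Z<.125)),("body",ok&(abs(X)<60)&(abs(Y)<32)&(Z>.098)&(Z<.125)),("tab",ok&(abs(X)<45)&(abs(Y-90)<20)&(Z>.1)&(Z<.115))):
        if m.sum()>10:print(n,nm,m.sum(),np.percentile(X[m],[2,50,98]).round(1),np.percentile(Y[m],[2,50,98]).round(1))
    if n=="top":cv2.imwrite("pics/t5.png",cv2.resize(c["img"][150:270,240:400],(800,600),interpolation=2));np.savez("top5.npz",**c)
E
```

```text
clock: 17.9
eef_pos: [0.5852, 0.0939, 0.1986]
tool_rot: [1.0, -0.009, 0.0, -0.001]
ft_force: [0.9, -0.8, -0.5]
grip_width: 0.583
grip_force: 0.0
t 17.9 pos [0.5852 0.0939 0.1986] F [ 0.9 -0.8 -0.5] grip 0.583 0.0
turn [-0.14 -0.05  0.34] shift before [-0.0033  0.005   0.1116] after [-0.0032  0.0048  0.1116]
scene caps 247 [-38.3  -5.6  23.1] [-18.7   1.3  17. ]
scene body 497 [-40.   -2.1  29.3] [-22.6  -3.4  19.1]
scene tab 95 [-21.9   8.3  28.4] [81.9 87.4 94.1]
top caps 281 [-41.3 -11.5  20.2] [-15.8   4.4  18. ]
top body 633 [-48.2 -14.   25. ] [-20.3   0.2  20.8]
```

View pics/t5.png

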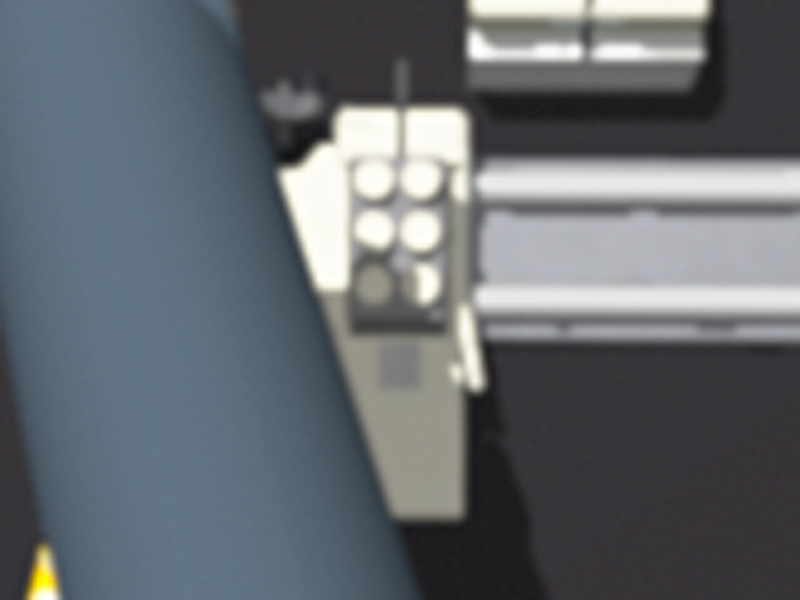

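The rack is seated centrally in the channel, caps at (400,230), and the catch plate shows behind it (400,362). I'll check the catch height in the depth image, then go down on the tab.

```bash
python3 - <<'E'
from h import *
c=dict(np.load("top5.npz"));Z=cloud(c)[...,2]
for r in range(216,236,2): print(r,np.median(Z[r,318:323]).round(4),Z[r,330].round(4))
d=dict(np.load("top0.npz"));Z=cloud(d)[...,2]
for r in range(216,230,2): print("before",r,np.median(Z[r,318:323]).round(4))
E
python3 -m inch '[{"rx":0,"ry":0,"rz":0.3,"dx":-0.0033,"dy":0.0048,"dz":0,"grip":0.05},{"rx":0,"ry":0,"rz":0,"dx":0,"dy":0,"dz":0.04,"grip":0.05},{"rx":0,"ry":0,"rz":0,"dx":0,"dy":0,"dz":0.04,"grip":0.05},{"rx":0,"ry":0,"rz":0,"dx":0,"dy":0,"dz":0.02,"grip":0.05},{"rx":0,"ry":0,"rz":0,"dx":0,"dy":0,"dz":0.012,"grip":0.05},{"rx":0,"ry":0,"rz":0,"dx":0,"dy":0,"dz":0,"grip":0.05},{"rx":0,"ry":0,"rz":0,"dx":0,"dy":0,"dz":0,"grip":0.0},{"rx":0,"ry":0,"rz":0,"dx":0,"dy":0,"dz":0,"grip":0.0},{"rx":0,"ry":0,"rz":0,"dx":0,"dy":0,"dz":0,"grip":0.0},{"rx":0,"ry":0,"rz":0,"dx":0,"dy":0,"dz":0,"grip":0.0}]' 40
python3 -c "
from h import *
delta(.5819,.0892,.087,-1.4)"
```

```text
216 0.0559 0.0499
218 0.0578 0.0564
220 0.0578 0.0503
222 0.0562 0.0501
224 0.053 0.0481
226 0.0526 0.0519
228 0.0505 0.0513
230 0.0514 0.0515
232 0.0509 0.0512
234 0.0508 0.0481
before 216 0.0534
before 218 0.0565
before 220 0.0562
before 222 0.0548
before 224 0.0536
before 226 0.0506
before 228 0.053
clock: 19.25
eef_pos: [0.5826, 0.0853, 0.0876]
tool_rot: [1.0, -0.015, 0.001, -0.001]
ft_force: [-1.4, 1.6, 5.8]
grip_width: 0.136
grip_force: 41.6
t 19.25 pos [0.5826 0.0853 0.0876] F [-1.4  1.6  5.8] grip 0.136 41.6
turn [-0.06 -0.13 -0.33] shift before [-0.0008 -0.0038  0.0006] after [-0.0008 -0.0039  0.0006]
```

The catch is up: the step is 6-7 mm above the floor, as before. The tab is gripped with an 11.6 mm opening. I'll slide about 80 mm, then measure.

```bash

python3 -m inch '[{"rx":0,"ry":0,"rz":0,"dx":0,"dy":0.006,"dz":0,"grip":0},{"rx":0,"ry":0,"rz":0,"dx":0,"dy":0.012,"dz":0,"grip":0},{"rx":0,"ry":0,"rz":0,"dx":0,"dy":0.015,"dz":0,"grip":0},{"rx":0,"ry":0,"rz":0,"dx":0,"dy":0.015,"dz":0,"grip":0},{"rx":0,"ry":0,"rz":0,"dx":0,"dy":0.015,"dz":0,"grip":0},{"rx":0,"ry":0,"rz":0,"dx":0,"dy":0.012,"dz":0,"grip":0},{"rx":0,"ry":0,"rz":0,"dx":0,"dy":0.005,"dz":0,"grip":0},{"rx":0,"ry":0,"rz":0,"dx":0,"dy":0,"dz":0,"grip":0},{"rx":0,"ry":0,"rz":0,"dx":0,"dy":0,"dz":0,"grip":0},{"rx":0,"ry":0,"rz":0,"dx":0,"dy":0,"dz":0,"grip":0}]' 40
cat > ptr.py <<'E'
from h import *
delta(.5819,.0892,.087,-1.4)
c=arm.capture("top");K=c["camera_matrix"];E=c["extrinsics"];g=c["img"].astype(float).mean(2)
def plane(u,v,h):
    d=E[:3,:3].T@np.linalg.inv(K)@[u,v,1];o=-E[:3,:3].T@E[:3,3];return o+d*(h-o[2])/d[2]
uc=int(pix(c,[.65,-.0907 if 0 else arm.read_state()["eef_pos"][1]-.0915,.0665])[0])
for y in range(163,172):
    s=g[y,uc-9:uc+10];w=np.clip(np.median(s)-s,0,None);w[w<15]=0
    p=plane((w*np.arange(uc-9,uc+10)).sum()/(w.sum()+1e-9),y,.0665);print(y,w.max().round(),"ptr x %.4f err_y %.4f"%(p[0],p[1]-(-.092+.0244*(.6877-p[0]))))
cv2.imwrite("pics/t6.png",cv2.resize(c["img"][110:230,280:440],(800,600),interpolation=2))
E
python3 ptr.py
```

```text
clock: 20.5
eef_pos: [0.5801, 0.0039, 0.0876]
tool_rot: [1.0, -0.016, 0.001, 0.0]
ft_force: [-1.0, -0.5, 6.6]
grip_width: 0.139
grip_force: 41.8
t 20.5 pos [0.5801 0.0039 0.0876] F [-1.  -0.5  6.6] grip 0.139 41.8
turn [ 0.04 -0.11 -0.38] shift before [-0.0008 -0.0853  0.0005] after [-0.0002 -0.0853  0.0006]
163 0.0 ptr x 0.6772 err_y 0.8586
164 0.0 ptr x 0.6747 err_y 0.8585
165 0.0 ptr x 0.6723 err_y 0.8583
166 0.0 ptr x 0.6698 err_y 0.8581
167 0.0 ptr x 0.6673 err_y 0.8579
168 0.0 ptr x 0.6649 err_y 0.8578
169 0.0 ptr x 0.6624 err_y 0.8576
170 0.0 ptr x 0.6600 err_y 0.8574
171 30.0 ptr x 0.6349 err_y 0.0026
```

View pics/t6.png

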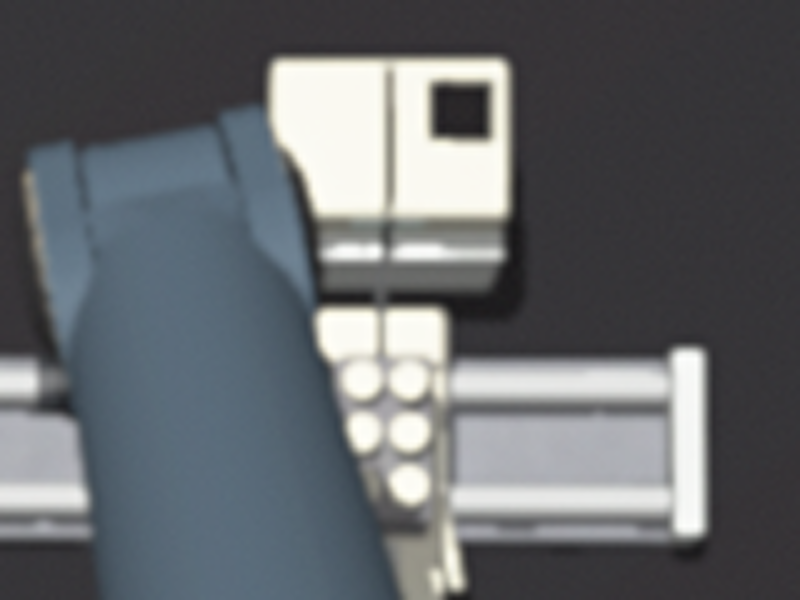

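The pointer (381,335 in the crop) is now close to the ledge mark (386,250), a little to its left. I'll measure both lines on their own planes.

```bash
cat > ptr2.py <<'E'
from h import *
c=arm.capture("top");K=c["camera_matrix"];E=c["extrinsics"];g=c["img"].astype(float).mean(2)
def plane(u,v,h):
    d=E[:3,:3].T@np.linalg.inv(K)@[u,v,1];o=-E[:3,:3].T@E[:3,3];return o+d*(h-o[2])/d[2]
def line(rows,c0,h,nm):
    o=[]
    for y in rows:
        cc=np.arange(c0-5,c0+6);s=g[y,cc];w=np.clip(np.median(s)-s-12,0,None)
        if w.sum()>10:
            p=plane((w*cc).sum()/w.sum(),y,h);o.append(p[1]+.0244*(p[0]-.66))
    print(nm,np.round(np.array(o)*1000,1),"med",np.median(o).round(4));return np.median(o)
print("pointer-mark: ledge %.4f"%(-line(range(155,163),357,.061,"ledge")+line(range(172,181),356,.066,"ptr")))
line(range(122,150,3),357,.091,"top")
E
python3 ptr2.py
```

```text
ledge [-92.  -91.4 -91.4 -92.1 -92.5 -92.  -91.7 -91.3] med -0.0919
ptr [-88.5 -88.4 -88.4 -88.4 -88.4 -88.3 -88.3 -88.3 -88.4] med -0.0884
pointer-mark: ledge 0.0035
top [-91.5 -91.3 -91.3 -91.4 -91.5 -91.5 -91.4 -91.4 -91.3 -91.1] med -0.0914
```

Another 3.3 mm towards -y.

```bash

python3 -m inch '[{"rx":0,"ry":0,"rz":0,"dx":0,"dy":0.0016,"dz":0,"grip":0},{"rx":0,"ry":0,"rz":0,"dx":0,"dy":0.0017,"dz":0,"grip":0},{"rx":0,"ry":0,"rz":0,"dx":0,"dy":0,"dz":0,"grip":0},{"rx":0,"ry":0,"rz":0,"dx":0,"dy":0,"dz":0,"grip":0},{"rx":0,"ry":0,"rz":0,"dx":0,"dy":0,"dz":0,"grip":0},{"rx":0,"ry":0,"rz":0,"dx":0,"dy":0,"dz":0,"grip":0},{"rx":0,"ry":0,"rz":0,"dx":0,"dy":0,"dz":0,"grip":0},{"rx":0,"ry":0,"rz":0,"dx":0,"dy":0,"dz":0,"grip":0},{"rx":0,"ry":0,"rz":0,"dx":0,"dy":0,"dz":0,"grip":0},{"rx":0,"ry":0,"rz":0,"dx":0,"dy":0,"dz":0,"grip":0}]' 40
python3 ptr2.py
```

```text
clock: 21.85
eef_pos: [0.58, 0.0019, 0.0876]
tool_rot: [1.0, -0.015, 0.001, -0.0]
ft_force: [-1.3, 1.4, 6.3]
grip_width: 0.14
grip_force: 41.8
ledge [-92.  -91.4 -91.5 -92.1 -92.5 -92.  -91.7 -91.3] med -0.0918
ptr [-90.2 -90.2 -90.3 -90.3 -90.2 -90.2 -90.3 -90.2 -89.9] med -0.0902
pointer-mark: ledge 0.0016
top [-91.5 -91.3 -91.3 -91.4 -91.5 -91.4 -91.4 -91.4 -91.3 -91.1] med -0.0914
```

Friction compliance took some of that. I'll add about 2.5 mm, then open and rise.

```bash

python3 -m inch '[{"rx":0,"ry":0,"rz":0,"dx":0,"dy":0.002,"dz":0,"grip":0},{"rx":0,"ry":0,"rz":0,"dx":0,"dy":0,"dz":0,"grip":0},{"rx":0,"ry":0,"rz":0,"dx":0,"dy":0,"dz":0,"grip":0},{"rx":0,"ry":0,"rz":0,"dx":0,"dy":0,"dz":0,"grip":0},{"rx":0,"ry":0,"rz":0,"dx":0,"dy":0,"dz":0,"grip":0},{"rx":0,"ry":0,"rz":0,"dx":0,"dy":0,"dz":0,"grip":0},{"rx":0,"ry":0,"rz":0,"dx":0,"dy":0,"dz":0,"grip":0},{"rx":0,"ry":0,"rz":0,"dx":0,"dy":0,"dz":0,"grip":0},{"rx":0,"ry":0,"rz":0,"dx":0,"dy":0,"dz":0,"grip":0},{"rx":0,"ry":0,"rz":0,"dx":0,"dy":0,"dz":0,"grip":0}]' 40
python3 ptr2.py
python3 -m inch '[{"rx":0,"ry":0,"rz":0,"dx":0,"dy":0,"dz":0,"grip":0.04},{"rx":0,"ry":0,"rz":0,"dx":0,"dy":0,"dz":0,"grip":0.04},{"rx":0,"ry":0,"rz":0,"dx":0,"dy":0,"dz":0,"grip":0.04},{"rx":0,"ry":0,"rz":0,"dx":0,"dy":0,"dz":0,"grip":0.04},{"rx":0,"ry":0,"rz":0,"dx":0,"dy":0,"dz":-0.02,"grip":0.04},{"rx":0,"ry":0,"rz":0,"dx":0,"dy":0,"dz":-0.04,"grip":0.04},{"rx":0,"ry":0,"rz":0,"dx":0,"dy":0,"dz":-0.06,"grip":0.04},{"rx":0,"ry":0,"rz":0,"dx":0,"dy":-0.05,"dz":0,"grip":0.04},{"rx":0,"ry":0,"rz":0,"dx":0,"dy":-0.05,"dz":0,"grip":0.04},{"rx":0,"ry":0,"rz":0,"dx":0,"dy":-0.05,"dz":0,"grip":0.04}]' 40
python3 ptr2.py; python3 - <<'E'
from h import *
c=arm.capture("top");Z=cloud(c)[...,2]
u0=int(pix(c,[.51,-.087,.055])[0]);print("catch",[np.median(Z[r,u0-2:u0+3]).round(4) for r in range(212,236,2)])
cv2.imwrite("pics/t7.png",cv2.resize(c["img"][110:270,260:440],(675,600),interpolation=2))
E
```

```text
clock: 23.15
eef_pos: [0.5799, -0.0001, 0.0876]
tool_rot: [1.0, -0.015, 0.001, -0.0]
ft_force: [-1.9, 2.4, 6.3]
grip_width: 0.135
grip_force: 41.8
ledge [-92.  -91.4 -91.5 -92.2 -92.5 -92.  -91.7 -91.4] med -0.0919
ptr [-92.6 -92.7 -92.7 -92.8 -92.8 -92.7 -92.7 -92.6 -92.2] med -0.0927
pointer-mark: ledge -0.0009
top [-91.5 -91.3 -91.3 -91.4 -91.5 -91.4 -91.4 -91.4 -91.3 -91.1] med -0.0914
clock: 24.45
eef_pos: [0.5837, 0.1504, 0.2066]
tool_rot: [1.0, -0.016, 0.0, 0.0]
ft_force: [-0.1, -0.5, -0.0]
grip_width: 0.469
grip_force: 0.0
ledge [-92.  -91.5 -91.4 -92.1 -92.5 -92.  -91.7 -91.3] med -0.0918
ptr [-92.6 -92.6 -92.7 -92.7 -92.8 -92.8 -92.7 -92.6 -92.2] med -0.0927
pointer-mark: ledge -0.0009
top [-91.5 -91.3 -91.3 -91.4 -91.5 -91.4 -91.4 -91.4 -91.3 -91.1] med -0.0914
catch [np.float64(0.1063), np.float64(0.0947), np.float64(0.063), np.float64(0.0566), np.float64(0.056), np.float64(0.0549), np.float64(0.0548), np.float64(0.0516), np.float64(0.0507), np.float64(0.0497), np.float64(0.0501), np.float64(0.0521)]
```

View pics/t7.png

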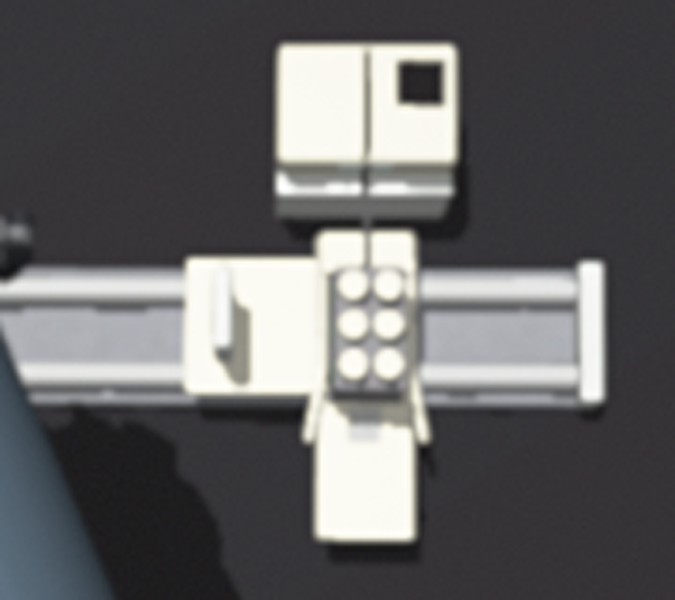

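The pointer (368,225) lines up with the mark line (367,180). The rack is home with the catch up behind it (365,428), and the arm is clear of everything. Handing in.

```bash
python3 -c "
from workcell import arm
print(arm.hand_in())"
```

```text
the job is handed in; nothing more can be done
None
```

I handed the job in at about 25 s. The rack is latched home with the catch up, the pointer measures about 1 mm from the mark (allowed 5 mm), and the arm is clear; the hand-in gave no verdict back.

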